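# Clear the mould board and wedge the plaster mould open

### The arm

A 6-joint arm with a two-finger parallel gripper is mounted at the origin on the work surface. World frame = base frame: x ahead of the robot, y to its left, z up, the work surface at z = 0. Lengths are in mm, angles in rad, forces in N, time in s.
With the tool pointing down it reaches from about 325 to 775 mm from the base axis. Payload 5.5 kg.
Tool frame: the origin (TCP) lies at the very end of the fingers, on their centre line; the grasp point (between the pads) lies 19 mm behind it; y points along the fingers, x is the direction in which the jaws open and shut, and the axes are right-handed (so a half turn about y gives the same grasp; the last joint's range is limited). The gripper opens to 85 mm and grips with 20 to 120 N. Pads are 22 mm wide; open, the fingers measure 114 mm over their backs; the gripper's body (76 mm by 85 mm) begins 54 mm behind the grasp point. The pads swing forward as they close: fully open they stand 13 mm farther back than shut.
Start: joints at [1.212, 0.091, 1.231, -0, 1.82, -0.057], TCP at [178.348, 572.895, 231.275] pointing down, gripper open.
Joint ranges: [-2.87, 2.87], [-0.86, 2.18], [0.17, 2.46], [-1.51, 4.65], [0.06, 2.69], [-2.65, 2.65]. Speed limits (rad/s): [2.57, 2.57, 3.01, 3.14, 3.14, 3.14].

### API

Orientations are given as [roll, pitch, yaw] about the fixed x, y, z axes, in that order (R = Rz(yaw) Ry(pitch) Rx(roll)).
In Python, from station import ctrl, get_state, imaging, finish_job gives the robot as it stands. Calls block until the motion is done:
- ctrl.move_to(position, orientation): joint-space move of the TCP to a pose.
- ctrl.line_to(position, vel=150, rot=None): straight line of the TCP; rot=None keeps the orientation; vel is the mean speed in mm/s.
- ctrl.move_j(angles): joint-space move.
- ctrl.open_jaws() and ctrl.grasp(newtons=None): open the fingers fully, or close them until they stop; newtons is the grip in N (None keeps the last).
- ctrl.dwell(seconds).
- ctrl.ik(position, orientation): joint angles nearest the present ones, or None.
- get_state(): the state.
- imaging.read_camera(name): name is "scene" or "top" or "wrist"; returns a dict with "img" (420x560x3 uint8, red, green, blue), "fx", "fy", "cx", "cy" (pixels), "view" (4x4, takes a point from world to camera coordinates); the wrist camera has in their place "T_tool_cam" (4x4, takes a point from camera to tool coordinates, whose origin is the TCP and whose axes are the tool frame's). Camera axes: x right, y up, looking along -z (the intrinsics and any distortion apply to the point x, -y, -z); pixel columns grow to the right and rows downward; lengths in mm; the calibration is good to about 2 mm. A picture is of the moment at which its call begins: read the wrist's pose just before it. There is no depth.
A pose or a line that the arm cannot do raises ctrl.PlanningError and nothing moves.
- finish_job(): hands the job in, once; it reports no verdict.
The state is a dict: "time": time; "qpos": joint angles; "joint_velocities": joint speeds; "joint_torque": joint torques, N m; "eef_pos": TCP position; "tcp_rot": TCP orientation; "contact_force": force on the tool from outside, world axes, zero at the start; "torque": the same for the moment, N m; "width": finger opening in mm.
Only numpy, scipy, OpenCV 4.12 (cv2) and the standard library are available. Lean on these libraries where they do the work, as an engineer would, in place of code of your own. Each camera call takes 0.05 s, during which the arm holds its last target.

### The job

Pick up the scraper block and sweep the three dry clay chips off the mould board into the steel tray along its right side, without touching the chips with the fingers or the wedge, then set the scraper down on the bench, clear of the board and tray. Then take the wooden wedge by its grip block, lay it flat on the cleared board and push it thin end first, squarely and centrally, into the slot under the mould's upper half until that half has just lifted off the lower half, by about 5 mm (red line on the wedge level with the mould's front edge). Finish there, still holding the wedge in place with the upper half resting on it alone; leave the other things on the bench where they are.

Things in the scene. Friction and masses are not known exactly. Their poses are not given: they have to be found in the camera images.
- mould: Fixed mould on a plywood board, x -160 to +150, y -120 to +120, 20 mm thick; yaw varies. Origin: on the table plane under the middle of the mould's front edge; x points level from the bare landing into the mould, y left, z up. Landing: x -160 to 0, top at z 20; the chips start on it. Two guide pins at x 100, y -55 and +55, up to z 102. (mm)
- slot (a point): Middle of the mouth of the slot, on its floor, at (0, 0, 20) mm of the mould's frame. The fixed white lower half (x 0 to 120, y -75 to +75, z 20 to 34) has this slot in its front, open towards -x: y -35 to +35, 90 deep, 14 high under the upper half, floor flush with the landing.
- tray (a point): Middle of the floor of the dark steel chip tray, at (-80, -170, 3) mm of the mould's frame. The tray is fixed along the right edge of the landing: x -165 to +5, y -120 to -220, walls up to z 30 on its three outer sides, none towards the board, so chips pushed over the board's edge drop in.
- upper: Upper half: white plaster block 120 (x) x 150 (y) x 35 mm tall, two wooden bands, blue mark at front centre; about 0.65 kg (varies). Slides only straight up and down on the pins, with little friction; sinks back when unsupported. Origin: middle of its front lower edge, axes as the mould's. It rests with the origin 34 mm above the table (14 above the landing); any height above that is the lift.
- wedge: Loose pale wooden wedge, 150 long (x) x 36 wide (y), 0.15 kg. Origin: middle of its flat underside, x towards the thin end. Slope from 4 mm thick at x +75 to 26 thick at x -35 (1 in 5); behind it a grip block, x -75 to -35, 36 wide, 50 tall. A red line across the slope at x 0 marks 19 mm thickness (a 5 mm lift). Starts flat on the table, left of the mould, thin end roughly away from the robot.
- scraper: Loose green block, 110 long (x) x 26 wide (y) x 55 tall, upright; its lowest 12 mm is a black rubber strip 20 wide; 0.16 kg. Origin: centre of its underside. Starts on the table left of the mould. To sweep: grip across the 26 mm, rubber down on the landing, length along the mould's x, move towards the mould's -y. Centred at x -85 of the mould it spans all chips and clears the mould.
- chip1: Loose dry clay chip (brown), about 30 x 23 x 9 mm, 11 g. Origin: centre of its underside. Starts lying on the landing, its centre between x = -115 and -55, y = -75 and +60 of the mould's frame.
- chip2: Loose dry clay chip (white), about 30 x 23 x 9 mm, 11 g. Origin: centre of its underside. Starts lying on the landing, its centre between x = -115 and -55, y = -75 and +60 of the mould's frame.
- chip3: Loose dry clay chip (brown), about 30 x 23 x 9 mm, 11 g. Origin: centre of its underside. Starts lying on the landing, its centre between x = -115 and -55, y = -75 and +60 of the mould's frame.
- mug: Bystander: red mug, radius 40, 90 tall, origin centre of underside.
- bottle: Bystander: clear bottle, radius 32, 180 tall, origin centre of underside.
- jar: Bystander: blue jar, radius 35, 90 tall, origin centre of underside.
- leaf_a: Bystander: white clay leaf, 100 x 45 x 22 mm, origin centre of underside.
- leaf_b: Bystander: brown clay leaf, 110 x 48 x 22 mm, origin centre of underside.
- brush: Bystander: brush lying on the table.
Things that resemble listed ones, but are neither listed nor needed, are in the scene too. There is more than one size of the scraper; the job needs the middle-sized.

How it is judged:
By the outcome, as a careful person would: the job done as asked, in the order asked, and still so for the second after the job is handed in, while the arm keeps its last pose, push and grip.
It also fails if it takes over 64 s, if anything falls off the work surface, if the arm or the gripper's body presses on something with over 40 N, if the wrist force passes 120 N, or if a joint passes its speed limit or range.

## Working session

There is one attempt and no reset: what is moved stays moved. The work goes in short steps, each a Python script; the robot and the scene stay as the last script left them, time stands still between calls to the robot, and variables do not carry over. Pictures are saved under pics/ and viewed, and the job is handed in when it is done.

```bash
ls; mkdir -p pics; python3 - <<'E'
from station import ctrl,get_state,imaging
import cv2,numpy as np
s=get_state();print(s)
for n in("scene","top","wrist"):
    c=imaging.read_camera(n);cv2.imwrite(f"pics/{n}0.png",c["img"][:,:,::-1])
    print(n,{k:(np.round(v,3).tolist() if k!="img" else v.shape) for k,v in c.items()})
E
```

```text
pics
{'time': 0.0, 'qpos': array([ 1.21230746e+00,  9.18791565e-02,  1.23189450e+00,  1.34480508e-05,
        1.81984004e+00, -5.66708094e-02]), 'joint_velocities': array([ 0.00144037,  0.00039287,  0.0007939 ,  0.00070863, -0.00014747,
       -0.00031902]), 'joint_torque': array([ 5.63065369e-04, -4.58745754e+01, -4.18014693e+01, -2.31992717e-04,
        1.22751095e-02, -2.80918073e-05]), 'eef_pos': array([178.23018681, 572.60571515, 230.13387789]), 'tcp_rot': array([-1.57066883,  0.00201707,  1.2689817 ]), 'contact_force': array([-0.05017153, -0.30281435, -0.20825947]), 'torque': array([ 0.02099425, -0.01719733, -0.00568326]), 'width': 85.42918601890607}
scene {'img': (420, 560, 3), 'fx': 414.032, 'fy': 414.032, 'cx': 276.778, 'cy': 212.421, 'view': [[-0.867, 0.498, 0.017, 438.191], [-0.309, -0.563, 0.767, 125.606], [0.392, 0.659, 0.642, -1552.588], [0.0, 0.0, 0.0, 1.0]]}
top {'img': (420, 560, 3), 'fx': 412.747, 'fy': 412.747, 'cx': 281.496, 'cy': 210.149, 'view': [[-0.016, -0.999, -0.028, 72.266], [0.985, -0.02, 0.172, -526.21], [-0.173, -0.025, 0.985, -1093.943], [0.0, 0.0, 0.0, 1.0]]}
wrist {'img': (420, 560, 3), 'fx': 328.793, 'fy': 328.793, 'cx': 277.134, 'cy': 206.596, 'T_tool_cam': [[1.0, 0.0, -0.001, 1.211], [-0.001, 0.317, -0.948, -141.05], [-0.0, 0.948, 0.317, 82.056], [0.0, 0.0, 0.0, 1.0]]}
```

View pics/scene0.png

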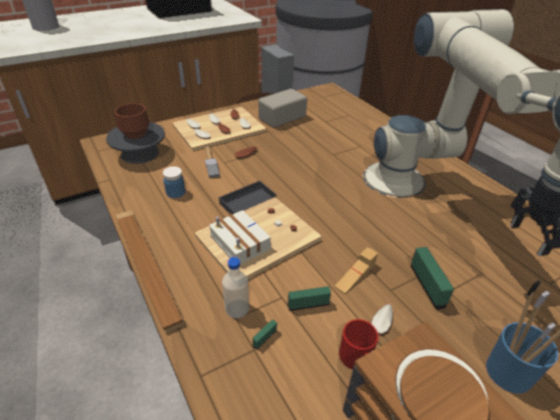

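View pics/top0.png

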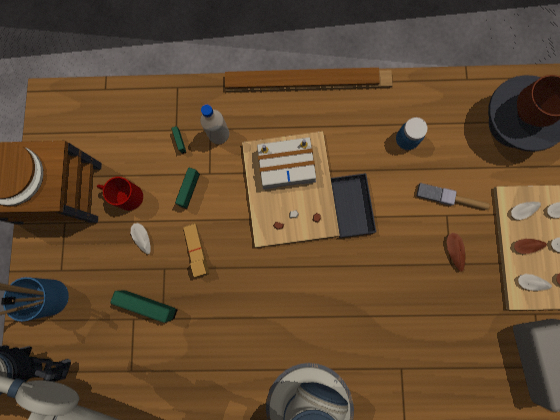

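View pics/wrist0.png

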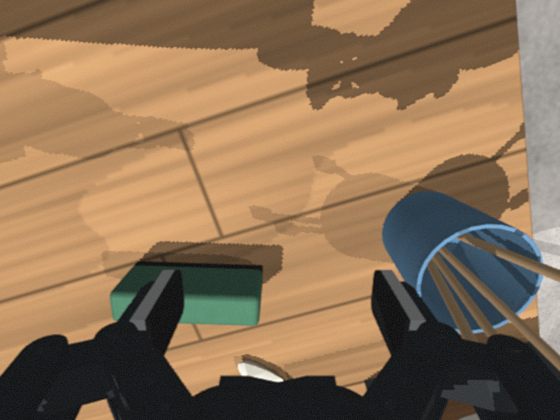

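The pictures show three green blocks: small at top (179,140), middle at (187,188) and large at (143,306). I choose (187,188), which is scene (309,298). The only wedge-shaped thing is at top (195,250), with its grip block near the robot at (199,268). The brown and white chips are at (278,225), (294,214) and (317,217). The brown and white leaves at (456,252) and (141,238), and those on the right-hand board, are not chips.

```bash
cat > h.py <<'E'
from station import ctrl,get_state,imaging
import cv2,numpy as np
from scipy.spatial.transform import Rotation as Rn
def cam(n):
    s=get_state(); c=imaging.read_camera(n)
    if n=="wrist":
        T=np.eye(4);T[:3,:3]=Rn.from_euler('xyz',s["tcp_rot"]).as_matrix();T[:3,3]=s["eef_pos"]
        c["M"]=T@c["T_tool_cam"]
    else: c["M"]=np.linalg.inv(c["view"])
    return c
def ray(c,p,z):
    u,v=p; d=np.array([(u-c["cx"])/c["fx"],-(v-c["cy"])/c["fy"],-1.])
    d=c["M"][:3,:3]@d;o=c["M"][:3,3]
    return o+d*(z-o[2])/d[2]
def proj(c,P):
    q=np.linalg.inv(c["M"])@np.append(P,1); return np.array([c["cx"]+c["fx"]*q[0]/-q[2],c["cy"]-c["fy"]*q[1]/-q[2]])
def mask(c,lo,hi):
    return cv2.inRange(cv2.cvtColor(c["img"],cv2.COLOR_RGB2HSV),np.array(lo),np.array(hi))
def save(c,n,box=None,k=1):
    im=c["img"][:,:,::-1]
    if box: im=im[box[1]:box[3],box[0]:box[2]]
    cv2.imwrite(f"pics/{n}.png",cv2.resize(im,None,fx=k,fy=k,interpolation=cv2.INTER_CUBIC))
def down(yaw): return [-np.pi/2,0,yaw]
E
python3 - <<'E'
from h import *
c=cam("top")
save(c,"top_crop",(110,110,390,270),2.8)
for nm,p,z in [("small",(179,140),30),("mid",(187,188),55),("large",(143,306),60),("wedge grip",(199,268),50),("wedge thin",(190,229),4),("bl",(243,143),20),("br",(325,133),20),("fl",(255,246),20),("fr",(339,238),20),("mug",(122,190),45),("jar",(413,130),90),("leaf",(141,238),10),("bottle",(207,111),180)]:
    print(nm,ray(c,p,z).round())
E
```

```text
small [744. 358.  30.]
mid [594. 325.  55.]
large [275. 433.  60.]
wedge grip [373. 288.  50.]
wedge thin [485. 327.   4.]
bl [733. 173.  20.]
br [758. -67.  20.]
fl [432. 139.  20.]
fr [450. -96.  20.]
mug [595. 512.  45.]
jar [ 734. -300.   90.]
leaf [462. 465.  10.]
bottle [765. 246. 180.]
```

View pics/top_crop.png

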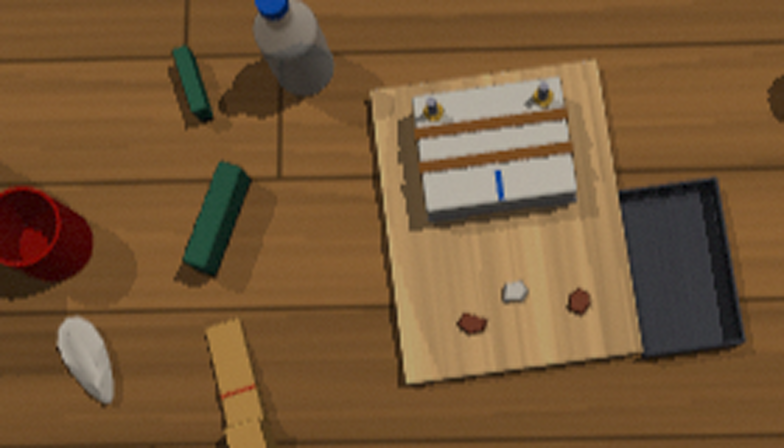

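```bash
python3 - <<'E'
from h import *
ctrl.move_to([450,190,270],down(1.5))
c=cam("wrist");np.savez("w1.npz",**c);save(c,"w1")
print(get_state()["time"],get_state()["eef_pos"],get_state()["tcp_rot"],get_state()["qpos"].round(2))
E
```

```text
1.9667 [449.77341528 190.78086687 269.82896769] [-1.57043528e+00 -1.24837021e-04  1.50121884e+00] [ 0.33 -0.2   1.44  0.    1.9  -1.17]
```

View pics/w1.png

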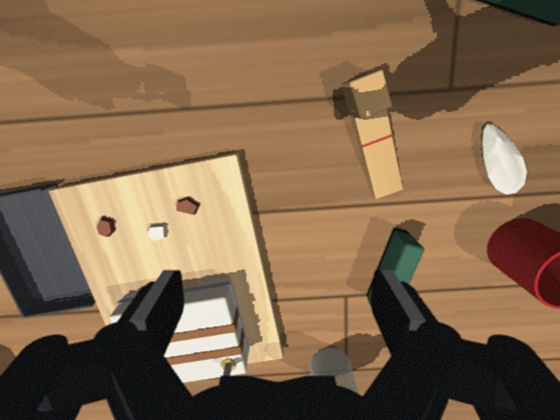

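This view shows the wedge at (375,130), with its red line at (377,142) and grip block at (370,92). The three chips are at (106,226), (157,232) and (187,206), the landing's front-left corner is at (240,152), and the mid scraper at (400,262) is partly hidden by a finger. I'll take one more view with the wrist turned half round.

```bash
python3 - <<'E'
from h import *
ctrl.move_to([480,160,270],down(-1.57))
c=cam("wrist");np.savez("w2.npz",**c);save(c,"w2")
print(get_state()["time"],get_state()["qpos"].round(2))
E
```

```text
4.55 [ 0.25 -0.15  1.4   0.    1.89  1.82]
```

View pics/w2.png

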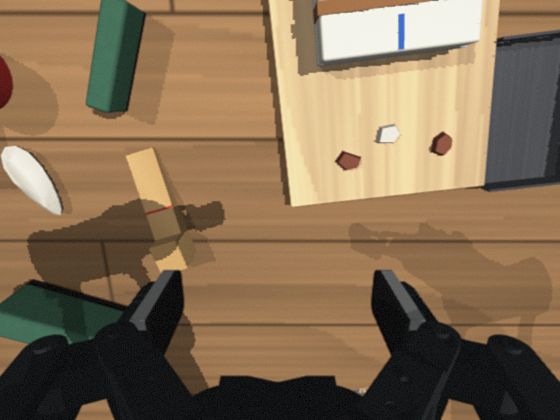

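This view shows the scraper at (115,55), the wedge at (158,205), and the landing's front-left corner at (290,206) and front-right at (490,186). The blue mark is at (402,30).

```bash
python3 - <<'E'
from h import *
c={k:v for k,v in np.load("w2.npz").items()}
a=c["img"][0:150,50:200,::-1]; b=c["img"][130:280,90:240,::-1]
cv2.imwrite("pics/z2.png",np.hstack([cv2.resize(x,None,fx=2.66,fy=2.66,interpolation=cv2.INTER_CUBIC) for x in (a,b)]))
w1={k:v for k,v in np.load("w1.npz").items()}
x=c["img"][0:220,255:510,::-1]; cv2.imwrite("pics/z3.png",cv2.resize(x,None,fx=2.7,fy=2.7,interpolation=cv2.INTER_CUBIC))
x=w1["img"][50:210,300:440,::-1]; cv2.imwrite("pics/z4.png",cv2.resize(x,None,fx=3.6,fy=3.6,interpolation=cv2.INTER_CUBIC))
E
```

```text
(no output)
```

View pics/z2.png

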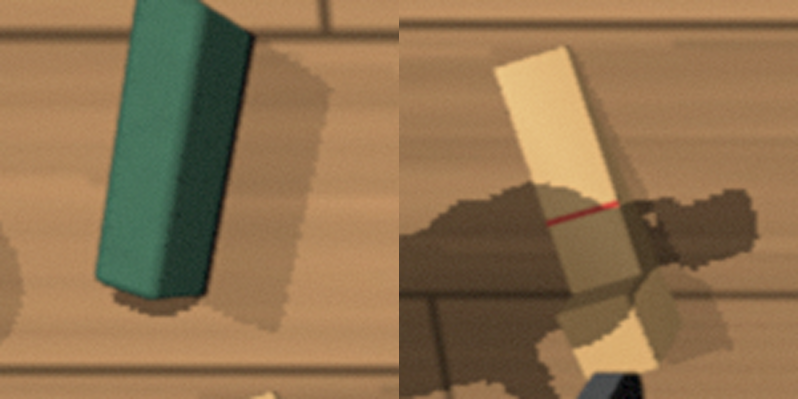

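View pics/z3.png

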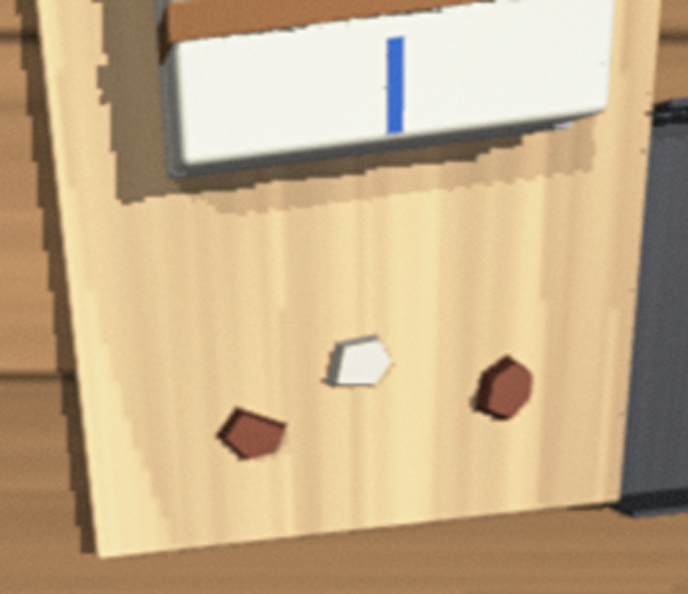

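View pics/z4.png

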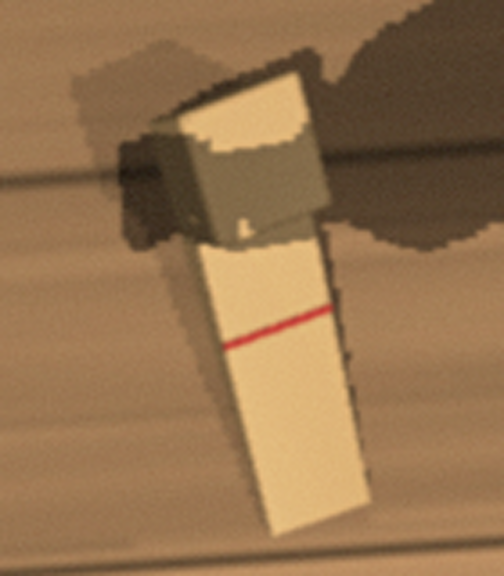

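```bash
python3 - <<'E'
from h import *
w2=dict(np.load("w2.npz"));w1=dict(np.load("w1.npz"))
A=lambda c,z,*ps:[ray(c,p,z)[:2] for p in ps]
def ang(a,b): d=b-a; return np.degrees(np.arctan2(d[1],d[0])).round(2),np.linalg.norm(d).round(1)
FL,FR,L2,R2=A(w2,20,(291.7,206.3),(484.3,185.2),(269.8,0),(499.4,0))
print("FL,FR",FL,FR,"front dir",ang(FR,FL),"left",ang(FL,L2),"right",ang(FR,R2))
a,b=A(w2,69,(322.8,61.1),(479.8,39.6));print("up front",a,b,ang(b,a),"blue",A(w2,69,(401.7,49.3)))
print("w1 FL,FR",A(w1,20,(240,152),(50,190)))
nl,nr,fl,fr=A(w2,55,(86.5,104.5),(109.4,111.7),(101.5,1.9),(126.3,3))
print("scr",nl,nr,ang(nr,nl),ang(nl,fl),ang(nr,fr))
for n,c,t,r in(("w2",w2,[(126.1,155.9),(153.5,147.3)],[(145.6,214.2),(172.3,206.7)]),("w1",w1,[(375.8,198.6),(403,189.4)],[(362.5,146.4),(392.2,135.3)])):
    t=A(c,4,*t);r=A(c,19,*r);tm=sum(t)/2;rm=sum(r)/2
    print(n,"thin",tm,"red",rm,ang(rm,tm),ang(t[0],t[1]),ang(r[0],r[1]))
g=A(w1,50,(348.6,83.3),(382.8,70),(391.7,106.4),(358.3,117.5));print("grip",sum(g)/4,ang(g[0],g[1]),ang(g[3],g[2]),ang(g[1],g[2]),ang(g[0],g[3]))
c=cam("top");m=mask(c,(55,80,20),(95,255,255))
for k in cv2.findContours(m,0,2)[0]:
    if cv2.contourArea(k)>60: print(cv2.minAreaRect(k), ray(c,cv2.minAreaRect(k)[0],40).round())
E
```

```text
FL,FR [431.26453074 143.33900694] [458.87528556 -92.48088065] front dir (np.float64(96.68), np.float64(237.4)) left (np.float64(6.62), np.float64(226.8)) right (np.float64(6.93), np.float64(199.4))
up front [593.8085808  118.12575865] [612.49013757 -28.20201659] (np.float64(97.28), np.float64(147.5)) blue [array([604.14225358,  43.99389262])]
w1 FL,FR [array([427.46275917, 149.6239893 ]), array([457.58960945, -88.83601293])]
scr [553.60920108 358.98055483] [546.4729676  336.42533897] (np.float64(72.44), np.float64(23.7)) (np.float64(-18.54), np.float64(97.8)) (np.float64(-17.84), np.float64(104.0))
w2 thin [496.92722845 331.55967272] red [425.1540026  310.82725534] (np.float64(16.11), np.float64(74.7)) (np.float64(-73.18), np.float64(36.9)) (np.float64(-73.88), np.float64(36.3))
w1 thin [497.21733555 333.94313198] red [425.92938176 312.25342004] (np.float64(16.92), np.float64(74.5)) (np.float64(106.08), np.float64(35.9)) (np.float64(106.94), np.float64(36.2))
grip [373.13827029 294.73708535] (np.float64(106.48), np.float64(36.2)) (np.float64(104.22), np.float64(36.0)) (np.float64(16.09), np.float64(37.7)) (np.float64(16.38), np.float64(36.3))
((142.7850799560547, 305.6017761230469), (63.63484573364258, 17.287687301635742), 19.653823852539062) [275. 441.  40.]
((177.77027893066406, 137.87838745117188), (23.012222290039062, 6.5434112548828125), 72.89727020263672) [747. 359.  40.]
```

```bash
cat >> h.py <<'E'
YAW=np.radians(6.75); MO=np.array([604.0,44.2])
ux=np.array([np.cos(YAW),np.sin(YAW)]); uy=np.array([-np.sin(YAW),np.cos(YAW)])
def M(x,y,z): return np.append(MO+x*ux+y*uy,z).tolist()
def toM(p): d=np.array(p)[:2]-MO; return np.array([d@ux,d@uy])
def st(t=""):
    s=get_state(); print(t,"t",s["time"],"p",s["eef_pos"].round(1),"yaw",np.degrees(s["tcp_rot"][2]).round(1),"F",s["contact_force"].round(1),"w",round(s["width"],1),"q6",round(s["qpos"][5],2),"M",toM(s["eef_pos"]).round(1))
E
python3 - <<'E'
from h import *
y=np.radians(72)
ctrl.move_to([602,331,130],down(y));st()
c=cam("wrist");save(c,"w3");np.savez("w3.npz",**c)
E
```

```text
t 6.8417 p [602.1 330.9 130.4] yaw 72.0 F [ 0.7 -0.2  1.1] w 85.4 q6 -0.8 M [ 31.8 284.9]
```

View pics/w3.png

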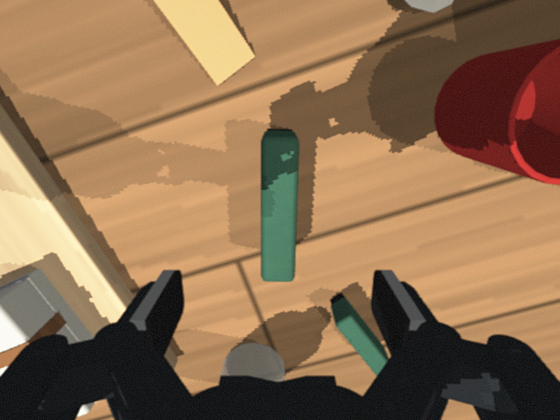

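The mid scraper stands centred between the fingers, with its top face from (279,140) to (279,281) and its axis square to the jaws. The small block at (360,330) is a separate one.

```bash
python3 - <<'E'
from h import *
c=dict(np.load("w3.npz"))
a=ray(c,(280,145),55);b=ray(c,(278.5,281),55);l=ray(c,(262,200),55);r=ray(c,(298,200),55)
print(a,b,(a+b)/2,np.linalg.norm(a-b),np.linalg.norm(l-r),np.degrees(np.arctan2(*(b-a)[1::-1])),(l+r)/2)
E
```

```text
[553.57237087 350.11741702  55.        ] [649.66847513 317.9204027   55.        ] [601.620423   334.01890986  55.        ] 101.346479888361 24.819266616019068 -18.523432986237257 [589.38077051 338.56164046  55.        ]
```

```bash
python3 - <<'E'
from h import *
y=np.radians(71.7)
ctrl.line_to([601.5,333,24],vel=120,rot=down(y));st("down")
ctrl.grasp(60);st("grip")
ctrl.line_to([601.5,333,110],vel=150)
st("lift")
ctrl.move_to(M(-85,93,110),down(np.pi/2+YAW));st()
c=cam("wrist");save(c,"w4");np.savez("w4.npz",**c);save(cam("scene"),"s4",(180,160,380,310),3)
E
```

```text
down t 7.925 p [602.2 333.3  25.3] yaw 71.7 F [0.1 0.5 0.2] w 85.3 q6 -0.8 M [ 32.2 287.3]
grip t 8.5 p [601.7 333.1  24.4] yaw 71.7 F [0.6 0.9 1.2] w 25.1 q6 -0.8 M [ 31.6 287.1]
lift t 9.225 p [601.  332.7 108.6] yaw 71.7 F [-0.6 -0.2 -2.5] w 25.2 q6 -0.8 M [ 31.  286.9]
 t 10.1333 p [508.8 127.  109.5] yaw 96.7 F [-0.6  0.7 -0.4] w 25.3 q6 -1.51 M [-84.8  93.4]
```

View pics/w4.png

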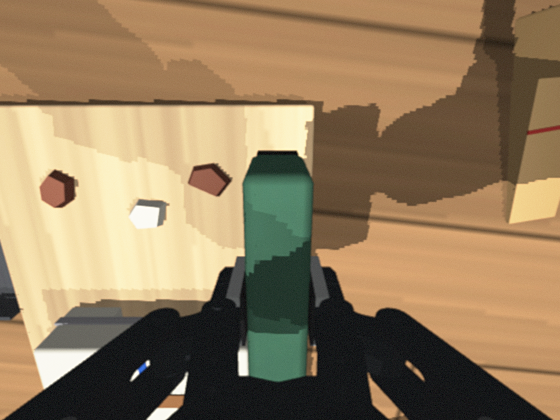

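View pics/s4.png

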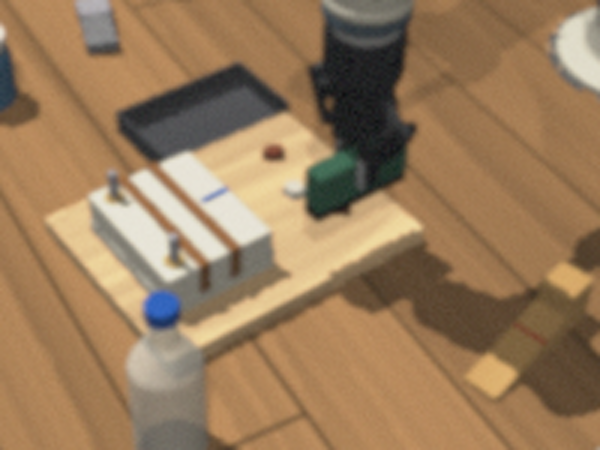

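The scraper hangs upright and square in the grip, and the chips are at (58,189), (148,213) and (209,180), all on its -y side. Next I lower it gently until it touches the board, then sweep.

```bash
python3 - <<'E'
from h import *
c=dict(np.load("w4.npz"))
for p in((58,189),(148,213),(209,180),(231,182)): print(toM(ray(c,p,29)).round())
ctrl.line_to(M(-85,93,52),vel=120);st()
f0=get_state()["contact_force"][2]
z=48
while z>=39:
    ctrl.line_to(M(-85,93,z),vel=30); f=get_state()["contact_force"][2]-f0; print(z,round(f,1),get_state()["eef_pos"][2].round(1))
    if f>4: break
    z-=1
st()
E
```

```text
[-105.  -58.]
[-87.   3.]
[-112.   48.]
[-110.   63.]
 t 10.8667 p [508.9 126.8  52.4] yaw 96.8 F [-0.7  0.6 -1. ] w 24.9 q6 -1.51 M [-84.7  93.2]
48 -1.5 48.5
47 -1.0 47.1
46 -0.1 45.9
45 -0.3 44.9
44 1.6 44.3
43 7.0 44.4
 t 12.4 p [508.9 126.6  44.4] yaw 96.7 F [-2.6 -0.   6. ] w 25.3 q6 -1.51 M [-84.7  93. ]
```

```bash
python3 - <<'E'
from h import *
ctrl.line_to(M(-85,-60,43.3),vel=70);st("mid")
ctrl.line_to(M(-85,-142,43.3),vel=60);st("end")
ctrl.line_to(M(-85,-142,110),vel=150);st("up")
save(cam("scene"),"s5",(180,130,380,280),3);c=cam("wrist");save(c,"w5")
E
```

```text
mid t 14.7333 p [527.2 -24.8  44.3] yaw 96.8 F [-0.9  5.   5.9] w 25.0 q6 -1.8 M [-84.4 -59.5]
end t 16.25 p [ 537.7 -106.1   45.1] yaw 96.8 F [1.5 4.3 6.9] w 25.1 q6 -1.95 M [ -83.5 -141.4]
up t 16.8417 p [ 535.8 -107.   108.8] yaw 96.7 F [-0.4  0.1 -2.7] w 25.1 q6 -1.95 M [ -85.5 -142.1]
```

View pics/s5.png

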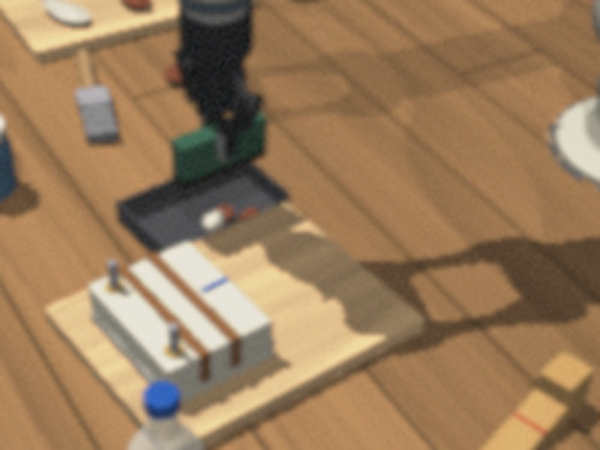

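View pics/w5.png

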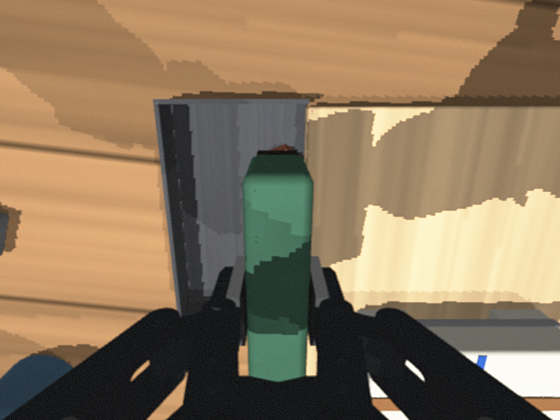

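All three chips lie in the tray beside the board edge (scene crop (210,215), (225,212), (248,214)), and the landing is clear. Next I set the scraper back at its start spot.

```bash
python3 - <<'E'
from h import *
y=np.radians(71.7)
ctrl.move_to([601.5,333,100],down(y))
ctrl.line_to([601.5,333,30],vel=120)
ctrl.line_to([601.5,333,24.0],vel=40);st("down")
save(cam("top"),"t6",(160,110,390,270),3.4)
ctrl.open_jaws();ctrl.line_to([601.5,333,110],vel=180);st("up")
# wedge
w=np.radians(16.4)
ctrl.move_to([372.7,296,130],down(w+np.pi/2));st("wedge")
c=cam("wrist");save(c,"w6");np.savez("w6.npz",**c)
E
```

```text
down t 19.6083 p [601.7 333.1  24.5] yaw 71.7 F [-0.9  0.2 -2.1] w 25.3 q6 -0.8 M [ 31.7 287.2]
up t 20.9 p [601.2 332.9 109.1] yaw 71.7 F [-0.9 -0.4 -0.5] w 85.6 q6 -0.8 M [ 31.2 287. ]
wedge t 21.825 p [373.1 296.  129.4] yaw 106.3 F [0.5 0.4 0. ] w 85.6 q6 -1.26 M [-199.7  277.2]
```

View pics/t6.png

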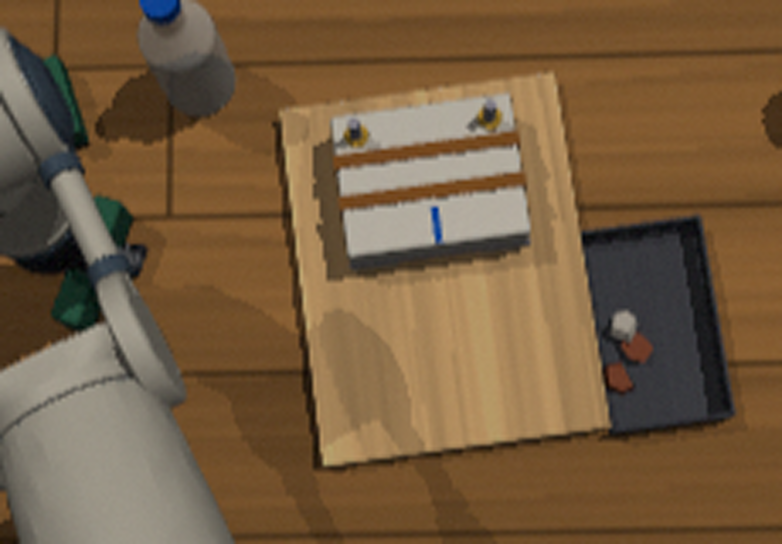

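View pics/w6.png

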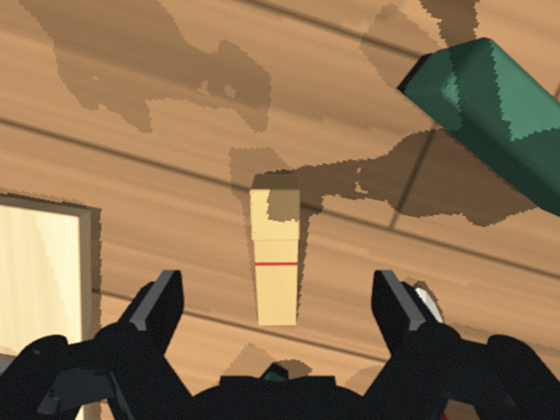

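```bash
python3 - <<'E'
from h import *
c=dict(np.load("w6.npz"))
R=lambda p,z:ray(c,p,z)[:2].round(1)
print("grip",R((250,190),50),R((300,190),50),R((254,240),50),R((299,240),50))
red=(R((255,264.5),19)+R((297.5,264),19))/2;thin=(R((260.5,326),4)+R((296.5,325),4))/2
print(red,thin,np.degrees(np.arctan2(*(thin-red)[::-1])),np.linalg.norm(thin-red), "big",R((400,90),0))
E
```

```text
grip [359.1 273.7] [349.4 307. ] [395.  286.2] [385.8 317.8]
[425.65 312.  ] [496.85 335.05] 17.938631856318988 74.83810860784767 big [263.3 364.6]
```

```bash
python3 - <<'E'
from h import *
y=np.radians(16.9+90)
ctrl.line_to([372.3,296,19],vel=120,rot=down(y));st("down")
ctrl.grasp(80);st("grip")
ctrl.line_to([372.3,296,90],vel=150);st("lift")
ctrl.move_to(M(-150,0,90),down(np.pi/2+YAW));st()
c=cam("wrist");save(c,"w7");np.savez("w7.npz",**c)
save(cam("top"),"t7",(160,110,390,270),3.4)
E
```

```text
down t 22.95 p [372.9 296.4  20. ] yaw 106.9 F [-0.1 -1.  -0.4] w 85.3 q6 -1.27 M [-199.9  277.6]
grip t 23.4667 p [372.7 296.2  19.7] yaw 106.9 F [0.6 0.  3.3] w 35.1 q6 -1.27 M [-200.1  277.5]
lift t 24.0917 p [371.9 295.7  88.9] yaw 106.9 F [ 0.5  0.2 -1.9] w 34.7 q6 -1.27 M [-201.   277.1]
 t 25.1833 p [454.7  27.3  89.5] yaw 96.8 F [-1.1 -0.3 -1.3] w 34.7 q6 -1.7 M [-150.2    0.8]
```

View pics/w7.png

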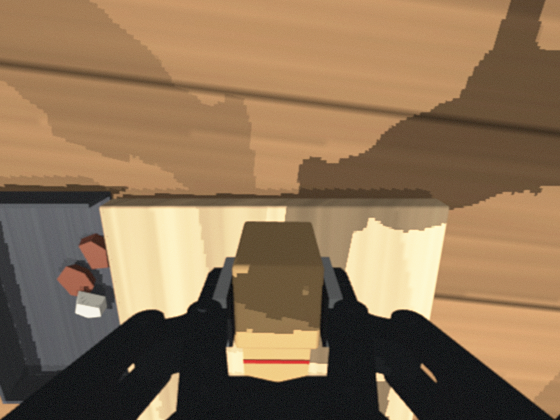

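View pics/t7.png

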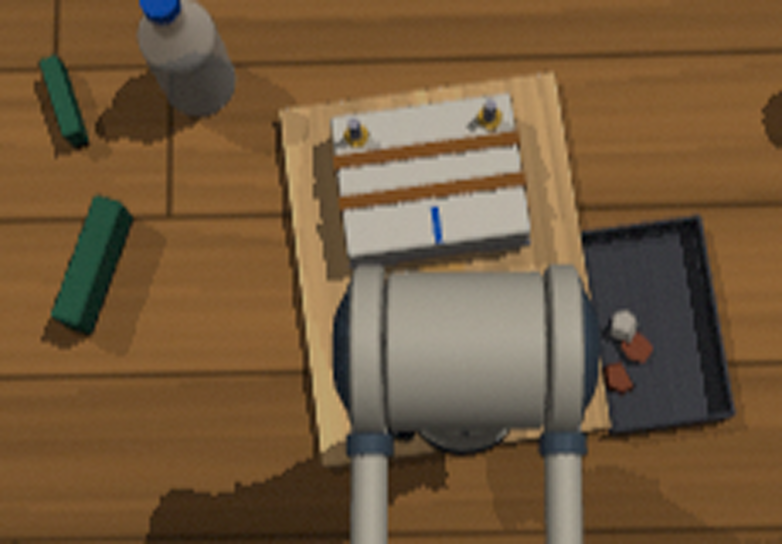

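The wedge is held straight. The red line shows at (277,361), the board's front corners at (101,206) and (447,203), all the chips are in the tray, and the scraper is standing upright.

```bash
python3 - <<'E'
from h import *
c=dict(np.load("w7.npz"));p=[454.7,27.3]
for n,q,z in(("FR",(101,206),20),("FL",(447,203),20),("redL",(243,361),88.8),("redR",(310,361),88.8),("gripbackL",(244,223),119.8),("gripbackR",(313,223),119.8),("gfL",(232.5,346),119.8)):
    print(n,toM(ray(c,q,z)).round(1))
z0=19.7
ctrl.line_to(M(-146,0,z0+20+6),vel=120);f0=get_state()["contact_force"][2];st()
z=z0+20+3
while z>z0+20-4:
    ctrl.line_to(M(-146,0,z),vel=30); s=get_state();f=s["contact_force"][2]-f0; print(z,round(f,1),s["eef_pos"][2].round(1))
    if f>4: break
    z-=1
st()
c=cam("wrist");save(c,"w8");np.savez("w8.npz",**c)
save(cam("scene"),"s8",(190,160,350,280),4)
E
```

```text
FR [-161.7 -116.5]
FL [-163.9  116.7]
redL [-96.5 -16.2]
redR [-96.5  20. ]
gripbackL [-188.4   -9.8]
gripbackR [-188.4   15.1]
gfL [-133.8  -16.3]
 t 25.8 p [458.9  27.4  45.7] yaw 96.8 F [-0.3 -0.7 -1.4] w 34.9 q6 -1.7 M [-146.1    0.4]
42.7 -0.4 43.4
41.7 1.1 41.9
40.7 -1.6 40.6
39.7 0.9 39.8
38.7 6.5 39.7
 t 27.05 p [459.1  27.   39.7] yaw 96.8 F [-3.3 -1.   5.1] w 35.0 q6 -1.7 M [-145.9   -0. ]
```

View pics/w8.png

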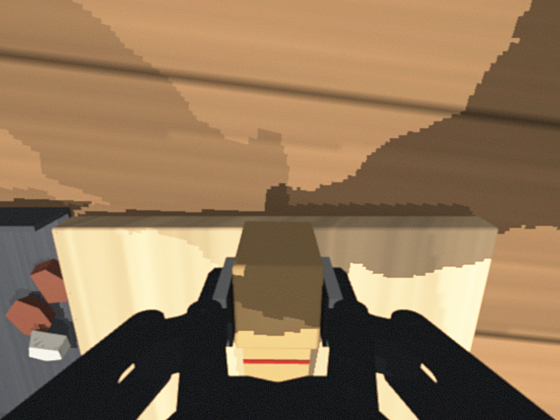

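View pics/s8.png

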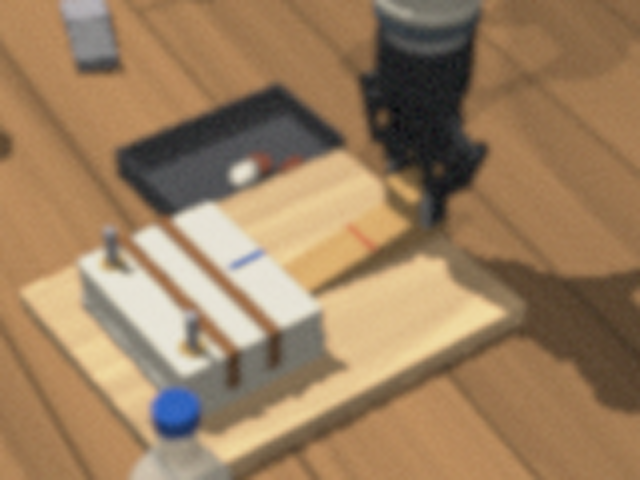

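The wedge lies flat on the landing and points at the blue mark, with the chips in the tray. I'll check the centring, then push in steps and watch for the force that marks first contact with the upper half (14 mm thickness, so 25 mm before the goal).

```bash
python3 - <<'E'
from h import *
c=dict(np.load("w8.npz"))
for n,q,z in(("FR",(54,230),20),("FL",(497,222),20),("redL",(243,361),39),("redR",(310,361),39)):
    print(n,toM(ray(c,q,z)).round(1))
ctrl.line_to(M(-100,0,39.2),vel=60);st()
x=-96
while x<=-66:
    ctrl.line_to(M(x,0,39.2),vel=40); s=get_state(); F=s["contact_force"];print(x,toM(s["eef_pos"]).round(1),s["eef_pos"][2].round(1),"Fx",(F[:2]@ux).round(1),"Fy",(F[:2]@uy).round(1),"Fz",F[2].round(1),s["torque"].round(2))
    x+=3
st()
save(cam("top"),"t9",(230,110,350,230),5);save(cam("scene"),"s9",(190,160,350,280),4)
E
```

```text
FR [-160.6 -116.4]
FL [-165.1  116.6]
redL [-92.1 -17. ]
redR [-92.1  19.1]
 t 28.0667 p [505.3  32.5  39.7] yaw 96.8 F [-1.1 -0.6  5.1] w 34.5 q6 -1.69 M [-99.4  -0. ]
-96 [-95.6  -0. ] 39.8 Fx -1.2 Fy -0.5 Fz 5.4 [-0.07  0.35 -0.01]
-93 [-92.8  -0. ] 39.7 Fx -2.4 Fy 0.0 Fz 6.1 [-0.05  0.41  0.04]
-90 [-89.8  -0.1] 39.7 Fx -2.8 Fy -0.2 Fz 5.8 [-0.07  0.44 -0.  ]
-87 [-86.8  -0. ] 39.7 Fx -3.2 Fy -0.6 Fz 6.6 [-0.04  0.47  0.01]
-84 [-83.8  -0. ] 39.7 Fx -1.8 Fy 0.4 Fz 5.7 [-0.08  0.42 -0.04]
-81 [-81.  -0.] 39.7 Fx -3.6 Fy 0.1 Fz 6.7 [-0.07  0.55 -0.03]
-78 [-80.1  -0. ] 39.7 Fx -14.4 Fy 0.7 Fz 12.6 [-0.2   1.81 -0.06]
-75 [-78.   -0.1] 39.7 Fx -19.1 Fy -0.3 Fz 14.9 [-0.29  2.43 -0.03]
-72 [-75.2  -0.1] 39.7 Fx -19.5 Fy -0.0 Fz 15.1 [-0.33  2.56 -0.01]
-69 [-72.2  -0.1] 39.7 Fx -19.8 Fy -0.3 Fz 16.2 [-0.35  2.51 -0.05]
-66 [-69.2  -0.1] 39.7 Fx -20.0 Fy 1.3 Fz 14.5 [-0.37  2.52  0.02]
 t 30.8167 p [535.3  36.   39.7] yaw 96.7 F [-20.   -1.1  14.5] w 34.9 q6 -1.68 M [-69.2  -0.1]
```

View pics/s9.png

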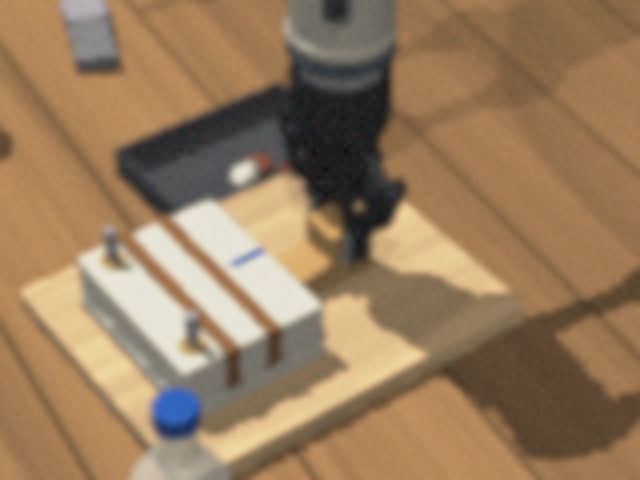

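First contact came at TCP mould x ≈ -80.5, as the geometry predicts (-80). I now push on to an actual x ≈ -55.

```bash
python3 - <<'E'
from h import *
for x in(-63,-60,-57,-54.5,-52):
    ctrl.line_to(M(x,0,39.2),vel=25); s=get_state(); F=s["contact_force"];print(x,toM(s["eef_pos"]).round(1),s["eef_pos"][2].round(1),"Fx",(F[:2]@ux).round(1),"Fz",F[2].round(1),s["width"].round(1))
c=cam("wrist");save(c,"w10");np.savez("w10.npz",**c)
t=cam("top");s=cam("scene");np.savez("t10.npz",**t);np.savez("s10.npz",**s)
cv2.imwrite("pics/c10.png",np.hstack([cv2.resize(q["img"][a:a+100,b:b+100,::-1],(400,400),interpolation=cv2.INTER_CUBIC) for q,a,b in((t,125,245),(s,190,205))]))
st()
E
```

```text
Traceback (most recent call last):
AttributeError: 'float' object has no attribute 'round'
```

```bash
python3 - <<'E'
from h import *
for x in(-60,-57,-54.5,-52):
    ctrl.line_to(M(x,0,39.2),vel=25); s=get_state(); F=s["contact_force"];print(x,toM(s["eef_pos"]).round(1),s["eef_pos"][2].round(1),"Fx",(F[:2]@ux).round(1),"Fz",F[2].round(1))
c=cam("wrist");save(c,"w10");np.savez("w10.npz",**c)
t=cam("top");s=cam("scene");np.savez("t10.npz",**t);np.savez("s10.npz",**s)
cv2.imwrite("pics/c10.png",np.hstack([cv2.resize(q["img"][a:a+100,b:b+100,::-1],(400,400),interpolation=cv2.INTER_CUBIC) for q,a,b in((t,125,245),(s,190,205))]))
st()
E
```

```text
-60 [-63.2  -0.1] 39.7 Fx -20.1 Fz 14.9
-57 [-60.2  -0.1] 39.7 Fx -20.7 Fz 15.5
-54.5 [-57.8  -0.1] 39.7 Fx -21.3 Fz 15.1
-52 [-55.3  -0.1] 39.7 Fx -19.9 Fz 14.2
 t 32.3667 p [549.1  37.6  39.7] yaw 96.7 F [-19.7  -1.6  15.6] w 34.9 q6 -1.68 M [-55.3  -0.1]
```

View pics/w10.png

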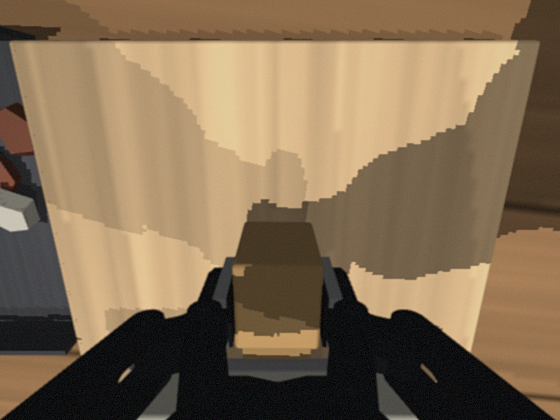

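View pics/c10.png

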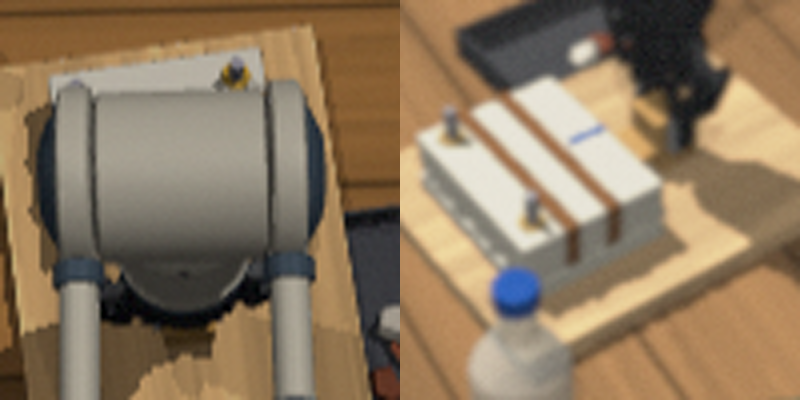

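```bash
python3 - <<'E'
from h import *
s=dict(np.load("s10.npz"));c=dict(np.load("w10.npz"));w8=dict(np.load("w8.npz"))
a=cv2.imread("pics/scene0.png")[:,:,::-1];b=s["img"]
def blue(i):
    x=i.astype(float);w=np.clip(x[...,2]-x[...,0]-10,0,None);w[:205]=0;w[235:]=0;w[:,:235]=0;w[:,265:]=0
    ys,xs=np.mgrid[:420,:560];return (w*xs).sum()/w.sum(),(w*ys).sum()/w.sum(),w.sum()
print("blue",blue(a),blue(b))
p=np.array(M(12,0,69));print("expected shift/mm",proj(s,p+[0,0,1])-proj(s,p))
for (x0,y0,x1,y1) in((225,225,268,255),(215,212,262,250),(232,212,262,236)):
    A=a[y0:y1,x0:x1];r=cv2.matchTemplate(cv2.resize(b[y0-8:y1+8,x0-8:x1+8],None,fx=8,fy=8,interpolation=2),cv2.resize(A,None,fx=8,fy=8,interpolation=2),cv2.TM_CCOEFF_NORMED)
    l=cv2.minMaxLoc(r);print("tm",(np.array(l[3])/8-8),l[1])
cv2.imwrite("pics/z10.png",np.vstack([np.hstack([cv2.resize(q["img"][320:390,200:350,::-1],(390,182),interpolation=cv2.INTER_CUBIC) for q in(w8,c)]),cv2.resize(b[195:255,215:300,::-1],(780,395),interpolation=cv2.INTER_CUBIC)]))
for z,x in((39,0),(74,0),(20,0)): print(z,proj(c,M(x,0,z)))
E
```

```text
blue (np.float64(251.2887537993921), np.float64(224.37386018237083), np.float64(329.0)) (np.float64(250.85855263157896), np.float64(223.33223684210526), np.float64(304.0))
expected shift/mm [-0.00675944 -0.25030475]
tm [-0.125 -1.25 ] 0.9770895838737488
tm [ 0.   -1.25] 0.9865744113922119
tm [ 0.   -1.25] 0.9815825819969177
39 [274.71086435 363.82776988]
74 [274.18288594 424.85408058]
20 [274.92221616 339.39870116]
```

View pics/z10.png

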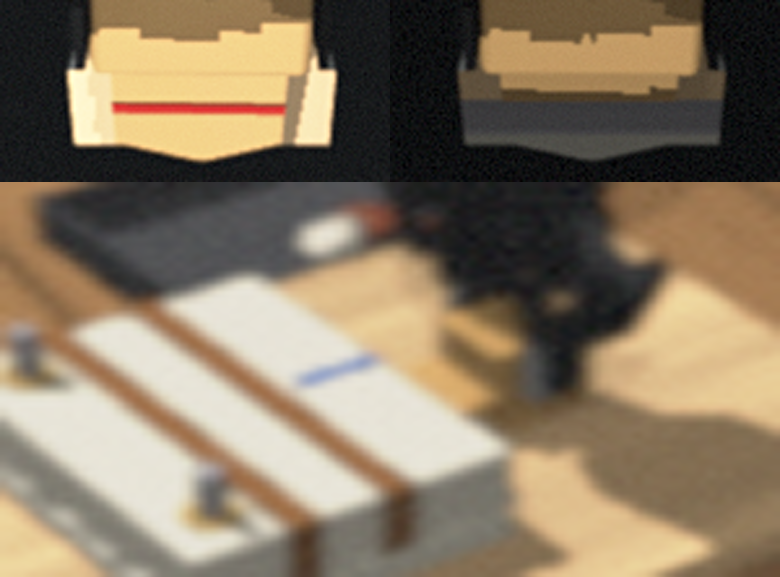

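```bash
python3 - <<'E'
from h import *
c=dict(np.load("w10.npz"));w8=dict(np.load("w8.npz"))
print(proj(c,M(1,0,39))-proj(c,M(0,0,39)))
e=toM(ray(c,(277,358.2),39));print("edge",e); 
r=toM(ray(w8,(277,361.5),39));print("red rel TCP",r[0]+145.9,"edge rel TCP",e[0]+55.3)
st()
E
```

```text
[0.004681   1.48449084]
edge [-3.75883344  1.23685281]
red rel TCP 54.13463860910319 edge rel TCP 51.541166558234636
 t 32.3667 p [549.1  37.6  39.7] yaw 96.7 F [-19.7  -1.6  15.6] w 34.9 q6 -1.68 M [-55.3  -0.1]
```

The lift measured in the scene view is about 5.0 mm, and the contact geometry gives 5.04 mm. The wrist view puts the red line about 2.6 mm inside the edge, which is within the calibration error and could come from a rounded edge. The lift is the goal and the two lift measurements agree, so I stay here and hand in.

```bash
python3 - <<'E'
from h import *
ctrl.dwell(0.3);st()
from station import finish_job
print(finish_job())
E
```

```text
t 32.6667 p [549.1  37.6  39.7] yaw 96.7 F [-20.2  -2.3  14.9] w 34.9 q6 -1.68 M [-55.3  -0.1]
the job is handed in; nothing more can be done
None
```

I swept all three chips into the tray with the middle-sized scraper and set the scraper back upright at its start spot. I then pushed the wedge flat and squarely into the slot and handed in at 32.7 s, still holding it.

- **Lift:** about 5.0 mm by image shift in the scene camera, and 5.04 mm from the travel after first contact. The hold was steady at about 20 N of push.
- **Centring:** the wedge was about 1 mm off centre by the wrist camera.
- **Bench:** pictures show the landing clear, all three chips in the tray and the scraper standing on the bench. I saw no other object moved, though I made no separate check of each.
- **Check that disagreed:** the wrist view put the red line about 2.6 mm inside the mould's front edge, where it should be level, which would mean about 0.5 mm more lift. The camera calibration (about 2 mm), possibly with a rounded edge, could explain this, so I kept to the two lift measurements that agreed.

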